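Fit the thin flange spacer in the basement

TASK

The thin tabbed spacer ring lies flat on the raised plank, too thin to pick up there. Press only lightly (never more than 25 N on the ring, the plank or the flange) and slide it until its tab sticks well out over the plank's edge that faces the flange, then take it by the tab and lower it over the pipe stub, right down flat onto the flange, before letting go. Do not let it drop off the plank, and leave the can, the wrench and the copper coupling where they are.

Things in the scene. Friction and masses are not known exactly. Their poses are not given: they have to be found in the camera images.
- spacer_center (a point): Spacer (sizes in mm): bare aluminium flat ring, outer diameter 90 mm, hole 42, 3 thick all over, with one flat tab 24 wide in its plane, ending 105 from the ring's centre. Loose, flat on the plank, tab roughly towards the plank's edge. This point: centre of the hole, half-way up. +y points along the tab, +z up.
- spacer_tab (a point): Point on the spacer's tab to grip it by: on the tab's middle line, half-way up, 87 mm from the ring's centre (18 mm from the tab's end); gripped across the tab's two long sides, 24 mm apart, once it overhangs. Axes as spacer_center.
- plank_edge (a point): Middle of the top edge of the plank that faces the flange. Plank: fixed bare wood, level top, 240 mm along the edge (x axis) by 300 mm back from it (towards -y); +y points outwards from the edge, +z up. Top 56 to 66 mm above the table; clear space below, out from the edge.
- flange_face (a point): Centre of the flange's flat top face, where the pipe stub rises. Fixed dark steel flange, 92 mm across, face 80 to 90 mm above the table and 12 mm thick, on a narrower pipe. The copper stub is 34 mm in diameter, 30 mm high, the top 8 mm tapering to 22. The spacer's hole goes over it with 4 mm to spare all round, tab pointing any way. +z up.
- spacer: The same spacer as a whole, 60 to 130 g; origin at the hole's centre on the underside, axes as spacer_center. Balance point about 13 mm from the hole's centre towards the tab. Fingers grip it better than it grips the plank: pressed with 5 to 15 N it is dragged along, but may slip or turn a little.
- plank: The same plank as a whole; origin 66 mm below the top face, under its middle. Rigid: pressing through the spacer, each 0.1 mm deeper adds roughly 1 to 2 N.
- flange: The same flange with its stub as a whole; origin 90 mm below the face.
- can: Bystander: steel can, 90 mm across, 110 mm high, origin at the centre of its underside. Leave alone.
- wrench: Bystander: steel wrench 200 mm long lying on the table, origin near its middle on the underside, handle to its -x. Leave alone.
- coupling: Bystander: copper pipe coupling standing on end, 44 mm across, 45 mm high, origin at the centre of its underside. Leave alone.
Things that resemble listed ones, but are neither listed nor needed, are in the scene too. There is more than one size of the spacer; the job needs the smallest.

How it is judged:
By the outcome, as a careful person would: the job done as asked, in the order asked, and still so for the second after the job is handed in, with the robot touching nothing.
It also fails if it takes over 72 s, if anything falls off the work surface, if the arm or the gripper's body presses on something with over 40 N, if the wrist force passes 120 N, or if a joint passes its speed limit or range.

ROBOT

A 6-joint arm with a two-finger parallel gripper is mounted at the origin on the work surface. World frame = base frame: x ahead of the robot, y to its left, z up, the work surface at z = 0. Lengths are in m, angles in rad, forces in N, time in s.
With the tool pointing down it reaches from about 0.35 to 0.85 m from the base axis. Payload 8.1 kg.
Tool frame: the origin (TCP) lies at the very end of the fingers, on their centre line; the grasp point (between the pads) lies robot.grip_point_offset behind it (robot.grip_point_offset is the distance from the TCP to the grasp point, in m); z points along the fingers, y is the line along which they close (so a half turn about z gives the same grasp; the last joint's range is limited). The gripper opens to 93 mm and grips with 3 to 60 N. Pads are 15 mm wide; open, the fingers measure 128 mm over their backs; the gripper's body (75 mm by 188 mm) begins 65 mm behind the grasp point.
Start: joints at [-1.4, 0.13, 1.488, -0, 1.523, -0.085], TCP at [0.152, -0.58, 0.219] pointing down, gripper open.
Joint ranges: [-2.96, 2.96], [-0.89, 2.26], [0.02, 2.5], [-1.34, 4.48], [0, 2.73], [-2.66, 2.66]. Speed limits (rad/s): [2.39, 2.39, 2.79, 3.14, 3.14, 3.14].

INTERFACE

Orientations are given as a rotation vector (axis times angle).
In Python, from plant import robot, eyes gives the robot as it stands. The module is installed in compiled form; this text tells all that it offers.
- The arm moves only by the tool apply_moves, never from a script. Its argument "steps" is one flat list of numbers, 7 for each row, row after row: the shift along the tool's x, y, z in units of 30 mm (1.0 is 30 mm), then the turn, a rotation vector about the tool's x, y, z in units of 6 degrees (1.0 is 6 degrees), then the opening in per cent of the stroke, from 0 (shut) to 100 (fully open). In form: [dx, dy, dz, ax, ay, az, fingers, dx, dy, dz, ax, ay, az, fingers, ...]. A call has 1 to 12 rows; each row shifts and turns the commanded pose from where the row before left it, along the tool's axes as they then stand; what a row does not reach is not made up. A row lasts 1/12 s, in which the tool goes at most 41.7 mm and 7.16 degrees, less where a joint would pass 70% of its speed; a pose out of reach is approached as far as the arm can. A call is refused whole if a number of a shift passes 1 or a number of a turn 1, either way. A call with a gripper value outside its range is refused whole. The fingers move at their own pace and stop on an object; "grip_force" is the grip in N (left out, the last holds). Time passes only in rows, so rows that do not move let the fingers close. It gives the time, the measured TCP pose, the force, the opening and the grip force at its end, in the units of the state.
- robot.read_state(): the state, without advancing time (a new reading comes with each control period).
- eyes.read_camera(name): name is "scene" or "top"; returns the picture (384x512x3 uint8, red, green, blue); there is no depth.
- eyes.calibration(name): a dict with "K" (3x3 intrinsics, pixels), "R" (3x3) and "t" (3): a world point X has camera coordinates R X + t. Camera axes: x right, y down, z forward; pixel columns grow to the right and rows downward; lengths in m; the calibration is good to about 2 mm. A picture is of the moment at which its call begins. calibration takes no time and is no camera call.
- robot.close_job(): hands the job in; it is judged then, once.
Trained networks look in the newest picture that a camera, given by its name, has taken for a name from the list of things; names that differ only in an ending like _2 or _b are one class to them, and where a whole thing is asked for, a point or a joint stands for the part that bears it (a point fixed in the world has none). Each returns a list of dicts, best first, with "conf" (0 to 1); they miss things now and then, are a little off and sometimes report something else, mostly with a low value. They report only what shows in the picture. A call takes as long as a camera call. They do not tell look-alikes from the thing itself.
- eyes.search_frame(camera, thing): "rect" ([left, top, width, height] in pixels, round what is visible of it).
- eyes.place_of(camera, thing): "xy" ([column, row] in pixels: a listed point, or the origin of a listed thing).
The state is a dict: "t": time; "q": joint angles; "dq": joint speeds; "joint_torque": joint torques, N m; "tool_pos": TCP position; "orientation": TCP orientation; "force": force on the tool from outside, world axes, zero at the start; "wrist_torque": the same for the moment, N m; "opening": finger opening in m; "gripper_force": force on a finger pad.
Only numpy, scipy, OpenCV 4.12 (cv2) and the standard library are available. Lean on these libraries where they do the work, as an engineer would, in place of code of your own. Each camera call takes 0.05 s, during which the arm holds its last target. There are 200 camera calls.

## Working session

There is one attempt and no reset: what is moved stays moved. The work goes in short steps, Python scripts to look and compute and a tool call to move; the robot and the scene stay as the last step left them, time stands still between calls to the robot, and variables do not carry over. Pictures are saved under pics/ and viewed, at most 10 in all, crops included, and the job is handed in when it is done.

Besides the shell and the picture viewer there is one more tool, called after "Call:" as a command line: name --argument value ..., lists and objects as JSON in quotes. apply_moves: Moves the arm, as the interface text tells. Its arguments: {"type":"object","properties":{"steps":{"type":"array"},"grip_force":{"type":"number"}},"required":["steps"]}

```bash
mkdir -p pics
cat > h.py <<'E'
import numpy as np, cv2
from scipy.spatial.transform import Rotation as Ro
from plant import robot, eyes
def cal(c):
    k=eyes.calibration(c); return np.array(k["K"]),np.array(k["R"]),np.array(k["t"])
def ray(c,px):
    K,R,t=cal(c); d=R.T@np.linalg.solve(K,[px[0],px[1],1.]); return -R.T@t,d
def atz(c,px,z):
    o,d=ray(c,px); return o+d*(z-o[2])/d[2]
def tri(p1,p2):
    A=np.zeros((3,3));b=np.zeros(3);L=[]
    for c,p in (("scene",p1),("top",p2)):
        o,d=ray(c,p); d=d/np.linalg.norm(d); M=np.eye(3)-np.outer(d,d); A+=M;b+=M@o;L.append((M,o))
    X=np.linalg.solve(A,b); return X,[float(np.linalg.norm(M@(X-o)))*1e3 for M,o in L]
def proj(c,X):
    K,R,t=cal(c); p=K@(R@np.asarray(X)+t); return p[:2]/p[2]
def snap(c,n):
    im=eyes.read_camera(c); cv2.imwrite(f"pics/{n}.png",cv2.cvtColor(im,cv2.COLOR_RGB2BGR)); return im
E
python3 - <<'E'
from h import *
np.set_printoptions(precision=4,suppress=True)
a=snap("scene","s0");b=snap("top","t0")
for c in("scene","top"):
    print(c,-cal(c)[1].T@cal(c)[2])
    for n in("spacer_center","spacer_tab","plank_edge","flange_face","can","wrench","coupling"):
        print(c,n,[(np.round(r["xy"],1).tolist(),round(r["conf"],2)) for r in eyes.place_of(c,n)])
s=robot.read_state();print(s)
print(robot.grip_point_offset, Ro.from_rotvec(s["orientation"]).as_matrix())
E
```

```text
scene [ 1.4432 -0.2979  0.7423]
scene spacer_center [([180.7, 228.5], 0.85), ([146.5, 179.8], 0.74), ([288.2, 181.0], 0.59)]
scene spacer_tab [([256.0, 193.6], 0.91), ([168.2, 196.5], 0.78), ([214.1, 231.2], 0.76)]
scene plank_edge [([240.1, 221.3], 0.75)]
scene flange_face [([333.6, 194.5], 0.96), ([102.0, 218.2], 0.17)]
scene can []
scene wrench [([362.1, 171.3], 0.8), ([213.1, 229.5], 0.62)]
scene coupling [([97.3, 221.7], 0.83)]
top [0.339  0.0147 1.0713]
top spacer_center [([194.4, 259.6], 0.91), ([328.6, 187.8], 0.82), ([337.5, 308.2], 0.81)]
top spacer_tab [([322.8, 266.4], 0.89), ([233.8, 244.2], 0.83), ([292.1, 174.0], 0.8)]
top plank_edge [([268.9, 177.0], 0.93)]
top flange_face [([180.0, 177.0], 0.78)]
top can [([251.7, 117.0], 0.77), ([321.2, 186.3], 0.41), ([326.4, 185.3], 0.36)]
top wrench [([108.0, 255.0], 0.85)]
top coupling [([385.1, 250.7], 0.65), ([325.7, 185.5], 0.4), ([250.8, 119.9], 0.33)]
{'t': 0.8, 'q': array([-1.4004,  0.1303,  1.4882, -0.    ,  1.523 , -0.0854]), 'dq': array([-0.0005,  0.0005, -0.0011, -0.0001,  0.0022, -0.0002]), 'joint_torque': array([  0.0019, -55.9693, -49.2031,   0.0771,   0.0223,   0.    ]), 'tool_pos': array([ 0.1518, -0.5805,  0.2187]), 'orientation': array([ 3.1158,  0.4007, -0.    ]), 'force': array([0.1649, 0.4079, 0.8685]), 'wrist_torque': array([-0.0177, -0.0212,  0.0687]), 'gripper_force': 0.0, 'opening': 0.09339288322122975}
0.0188 [[ 0.9675  0.253   0.    ]
 [ 0.253  -0.9675 -0.0001]
 [-0.      0.0001 -1.    ]]
```

View pics/s0.png

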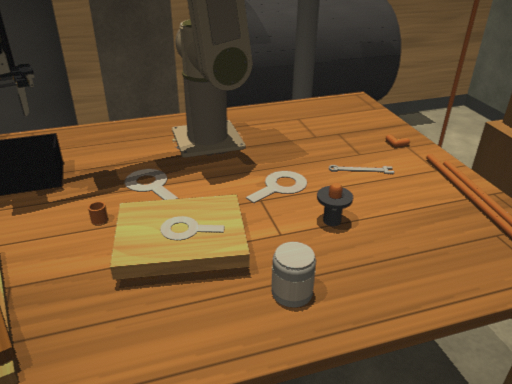

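View pics/t0.png

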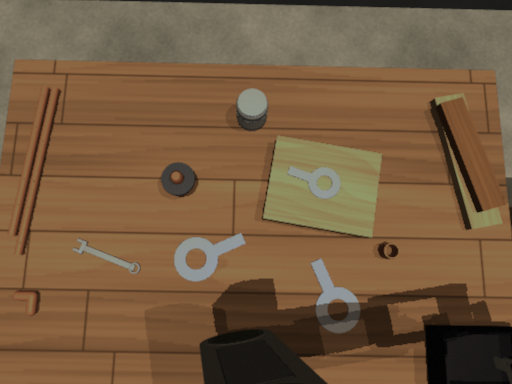

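The scene view shows the spacer on the plank at about (180,228), with its tab pointing right towards the plank edge near (240,221) and the flange at (335,195). In the top view these are at (325,183), (270,178) and (178,180). The two larger look-alike rings lie on the table. I'll refine these by segmentation.

Run:
```python
from h import *
np.set_printoptions(precision=4,suppress=True)
res={}
for c,f,box in(("scene","s0",(155,210,232,245)),("top","t0",(282,160,348,206))):
    im=cv2.imread(f"pics/{f}.png"); hsv=cv2.cvtColor(im,cv2.COLOR_BGR2HSV)
    x0,y0,x1,y1=box; m=((hsv[y0:y1,x0:x1,1]<70)*255).astype(np.uint8)
    cs,h=cv2.findContours(m,cv2.RETR_CCOMP,cv2.CHAIN_APPROX_NONE)
    i=max(range(len(cs)),key=lambda k:cv2.contourArea(cs[k])); print(c,cv2.contourArea(cs[i]),cv2.boundingRect(cs[i]))
    hs=[k for k in range(len(cs)) if h[0][k][3]==i]; j=max(hs,key=lambda k:cv2.contourArea(cs[k]))
    M=cv2.moments(cs[j]); hole=np.array([M['m10']/M['m00']+x0,M['m01']/M['m00']+y0])
    full=np.zeros_like(m);cv2.drawContours(full,cs,i,255,-1)
    M=cv2.moments(full,True); cen=np.array([M['m10']/M['m00']+x0,M['m01']/M['m00']+y0])
    print("hole",hole,"filled centroid",cen); res[c]=(hole,cen)
for k in(0,1): print(tri(res["scene"][k],res["top"][k]))
# plank outlines
for n,a,b in(("edge",(240.1,221.3),(268.9,177)),("flange",(333.6,194.5),(180,177)),):print(n,tri(a,b))
print("plank corners top view z=.061")
for p in((277,138),(264,220),(382,152),(372,235)):print(atz("top",p,.061))
for p in((238,197),(246,247)):print("scene",atz("scene",p,.061))
for c,f,b in(("scene","s0",(120,185,260,285)),("top","t0",(255,130,390,245)),("top","t0b",(150,150,210,210)),("scene","s0b",(305,170,365,230))):
    pass
a=cv2.imread("pics/s0.png");b=cv2.imread("pics/t0.png")
R=lambda i,x,y,w,h:cv2.resize(i[y:y+h,x:x+w],(400,300),interpolation=cv2.INTER_CUBIC)
cv2.imwrite("pics/z.png",np.vstack([np.hstack([R(a,115,185,140,105),R(b,255,130,140,105)]),np.hstack([R(a,300,170,80,60),R(b,140,150,80,60)])]))
```

```text
scene 789.0 (6, 7, 63, 23)
hole [179.0896 227.474 ] filled centroid [185.3427 227.8019]
top 992.0 (5, 6, 54, 33)
hole [324.0904 182.4322] filled centroid [318.729  180.7422]
(array([ 0.5632, -0.1936,  0.0659]), [0.2868758544098168, 0.28687585440977875])
(array([ 0.5678, -0.1793,  0.0651]), [0.6135500404654174, 0.6135500404653768])
edge (array([ 0.5758, -0.0441,  0.0606]), [3.4785941223596453, 3.4785941223597256])
flange (array([0.5663, 0.2022, 0.0849]), [0.6680647378810609, 0.6680647378809845])
plank corners top view z=.061
[ 0.6905 -0.0626  0.061 ]
[ 0.4562 -0.0286  0.061 ]
[ 0.6557 -0.3596  0.061 ]
[ 0.421  -0.3224  0.061 ]
scene [ 0.473  -0.0234  0.061 ]
scene [ 0.6711 -0.0618  0.061 ]
```

View pics/z.png

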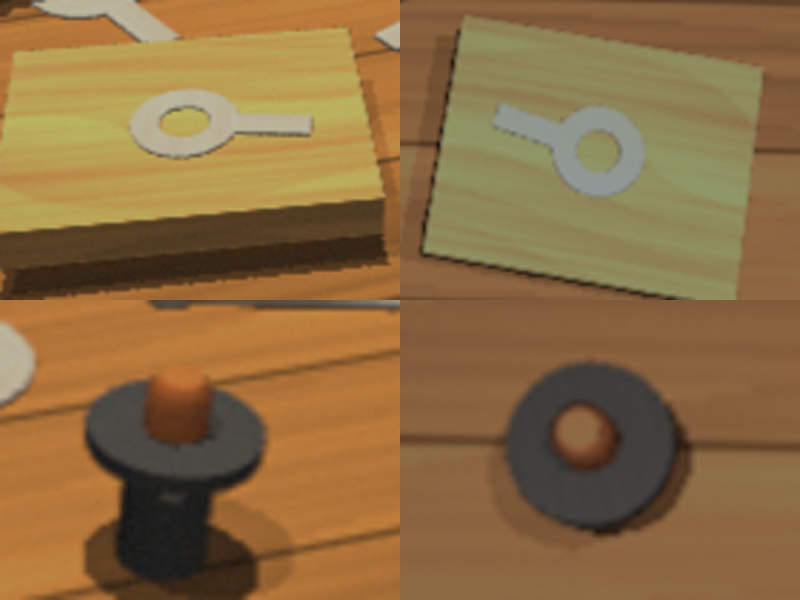

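The zoomed crops confirm the ring, tab and flange positions: plank corners are crisp, and the stub top is at about (176,176) in the top view. The ring centre is at about (0.563, -0.194, 0.066) with the tab heading at 72°. Heights agree with the text. First I rotate the tool to the tab's heading.

Call:
apply_moves --steps '[0,0,0,0,0,-0.96,52,0,0,0,0,0,-0.96,52,0,0,0,0,0,-0.96,52,0,0,0,0,0,-0.96,52,0,0,0,0,0,-0.96,52,0,0,0,0,0,-0.96,52,0,0,0,0,0,-0.96,52,0,0,0,0,0,-0.96,52,0,0,0,0,0,-0.96,52,0,0,0,0,0,-0.96,52]' --grip_force 40

```text
t: 1.63
tool_pos: [0.1519, -0.5805, 0.2187]
orientation: [2.533, 1.859, 0.0]
force: [0.4, 0.8, 0.0]
opening: 0.0487
gripper_force: 0.0
```

```bash
cat > fit.py <<'E'
from h import *
from scipy.optimize import minimize
def render(c,polys,box,S=8):  # union of convex hulls minus holes, antialiased
    x0,y0,x1,y1=box; m=np.zeros(((y1-y0)*S,(x1-x0)*S),np.uint8)
    for P,v in polys:
        p=np.array([proj(c,X) for X in P]); p=((p-[x0,y0]+.5)*S).astype(np.float32)
        cv2.fillConvexPoly(m,cv2.convexHull(p).astype(np.int32),v)
    return cv2.resize(m,(x1-x0,y1-y0),interpolation=cv2.INTER_AREA)/255.
A=np.linspace(0,2*np.pi,48,endpoint=False); circ=lambda c,r,z:[[c[0]+r*np.cos(a),c[1]+r*np.sin(a),z] for a in A]
def spacer(p):
    x,y,z,th=p; u=np.array([np.cos(th),np.sin(th)]);v=np.array([-u[1],u[0]]);c=np.array([x,y])
    tab=[list(c+u*a+v*b)+[zz] for a in(30,105) for b in(-12,12) for zz in(z+.0015,z-.0015)] if 0 else [list(c+u*a*1e-3+v*b*1e-3)+[zz] for a in(30,105) for b in(-12,12) for zz in(z+.0015,z-.0015)]
    return [(circ(c,.045,z+.0015)+circ(c,.045,z-.0015),255),(tab,255),(circ(c,.021,z+.0015),0)]
def stub(p):
    x,y,z=p; return [(circ((x,y),.017,z)+circ((x,y),.017,z+.022)+circ((x,y),.011,z+.03),255)]
def fit(model,p0,obs,step):
    def cost(p): return sum(((render(c,model(p),b)-m)**2).sum() for c,b,m in obs)
    st=np.array(step); f=lambda q:cost(p0+q*st); n=len(p0)
    sim=np.vstack([np.zeros(n),np.eye(n)*1.0])
    r=minimize(f,np.zeros(n),method="Nelder-Mead",options=dict(initial_simplex=sim,xatol=.02,fatol=.05,maxiter=250))
    return p0+r.x*st,r.fun,sum(m.sum() for _,_,m in obs)
E
python3 - <<'E'
from fit import *
np.set_printoptions(precision=4,suppress=True)
a=cv2.imread("pics/s0.png");b=cv2.imread("pics/t0.png")
def obs(c,im,box,fn):
    x0,y0,x1,y1=box;h=cv2.cvtColor(im,cv2.COLOR_BGR2HSV)[y0:y1,x0:x1].astype(int);return c,box,fn(h).astype(float)
g=lambda h:h[...,1]<80
O=[obs("scene",a,(155,210,232,245),g),obs("top",b,(282,160,348,206),g)]
print("spacer",fit(spacer,np.array([.5632,-.1936,.0655,1.26]),O,[.003,.003,.003,.03]))
f=lambda h:(h[...,1]>100)&(h[...,2]>60)
O=[obs("scene",a,(323,178,350,206),f),obs("top",b,(169,170,186,187),f)]
for _,_,m in O: print(m.sum());
print("stub",fit(stub,np.array([.5663,.2022,.0849]),O,[.003,.003,.003]))
for s,t in(((237.5,194.8),(276.7,135.3)),):pass
print("corner near",tri((237.5,194.8),(262.7,218.6)),"far",tri((249.8,254.3),(276.7,135.3)))
s=robot.read_state();print(s["t"],s["tool_pos"],Ro.from_rotvec(s["orientation"]).as_matrix()[:2,0],s["opening"],s["force"])
E
```

```text
Traceback (most recent call last):
  File "fit.py", line 20, in fit
    r=minimize(f,np.zeros(n),method="Nelder-Mead",options=dict(initial_simplex=sim,xatol=.02,fatol=.05,maxiter=250))
  File "fit.py", line 18, in <lambda>
    st=np.array(step); f=lambda q:cost(p0+q*st); n=len(p0)
                                  ~~~~^^^^^^^^^
  File "fit.py", line 17, in cost
    def cost(p): return sum(((render(c,model(p),b)-m)**2).sum() for c,b,m in obs)
                        ~~~^^^^^^^^^^^^^^^^^^^^^^^^^^^^^^^^^^^^^^^^^^^^^^^^^^^^^^
  File "fit.py", line 17, in <genexpr>
    def cost(p): return sum(((render(c,model(p),b)-m)**2).sum() for c,b,m in obs)
                              ~~~~~~^^^^^^^^^^^^^^
  File "fit.py", line 6, in render
    p=np.array([proj(c,X) for X in P]); p=((p-[x0,y0]+.5)*S).astype(np.float32)
                ~~~~^^^^^
  File "h.py", line 16, in proj
    K,R,t=cal(c); p=K@(R@np.asarray(X)+t); return p[:2]/p[2]
          ~~~^^^
  File "h.py", line 5, in cal
    k=eyes.calibration(c); return np.array(k["K"]),np.array(k["R"]),np.array(k["t"])
ValueError: time passes only in moves, steps and waits
```

```bash
sed -i 's/^def cal(c):/_C={}\ndef cal(c):\n    if c in _C: return _C[c]/; s/k=eyes.calibration(c); return \(.*\)$/k=eyes.calibration(c); _C[c]=(\1); return _C[c]/' h.py
cat > obs.py <<'E'
from fit import *
np.set_printoptions(precision=4,suppress=True)
def obs(c,im,box,fn):
    x0,y0,x1,y1=box;h=cv2.cvtColor(im,cv2.COLOR_BGR2HSV)[y0:y1,x0:x1].astype(int);return c,box,fn(h).astype(float)
g=lambda h:h[...,1]<80
def st():
    s=robot.read_state();print(s["t"],s["tool_pos"],Ro.from_rotvec(s["orientation"]).as_matrix(),s["opening"],s["force"],s["gripper_force"])
E
python3 - <<'E'
from obs import *
a=cv2.imread("pics/s0.png");b=cv2.imread("pics/t0.png")
O=[obs("scene",a,(155,210,232,245),g),obs("top",b,(282,160,348,206),g)]
print("spacer",fit(spacer,np.array([.5632,-.1936,.0655,1.26]),O,[.003,.003,.003,.03]))
f=lambda h:(h[...,1]>100)&(h[...,2]>60)
O=[obs("scene",a,(323,178,350,206),f),obs("top",b,(169,170,186,187),f)]
for _,_,m in O: print(m.sum());
print("stub",fit(stub,np.array([.5663,.2022,.0849]),O,[.003,.003,.003]))
print("corner near",tri((237.5,194.8),(262.7,218.6)),"far",tri((249.8,254.3),(276.7,135.3)))
st()
E
```

```text
spacer (array([ 0.5631, -0.1936,  0.0659,  1.2479]), np.float64(120.27712418300653), np.float64(1664.0))
410.0
141.0
stub (array([0.5624, 0.2082, 0.0879]), np.float64(226.16469050365245), np.float64(551.0))
corner near (array([ 0.4606, -0.0232,  0.0599]), [1.9456983503221406, 1.9456983503221303]) far (array([ 0.6982, -0.0615,  0.0619]), [0.13487972938026552, 0.13487972938027987])
1.6333 [ 0.1519 -0.5805  0.2187] [[ 0.3     0.9539  0.    ]
 [ 0.9539 -0.3    -0.    ]
 [-0.      0.     -1.    ]] 0.0486923940996239 [0.409  0.7756 0.0495] 0.0
```

Call:
apply_moves --steps '[0.8,0.44,0,0,0,0,52,0.8,0.44,0,0,0,0,52,0.8,0.44,0,0,0,0,52,0.8,0.44,0,0,0,0,52,0.8,0.44,0,0,0,0,52,0.8,0.44,0,0,0,0,52,0.8,0.44,0,0,0,0,52,0.8,0.44,0,0,0,0,52,0.8,0.44,0,0,0,0,52,0.8,0.44,0,0,0,0,52,0.8,0.44,0,0,0,0,52,0.8,0.44,0,0,0,0,52]'

```text
t: 2.63
tool_pos: [0.3913, -0.3534, 0.2188]
orientation: [2.537, 1.852, 0.0]
force: [0.5, 0.3, 0.6]
opening: 0.0485
gripper_force: 0.0
```

Call:
apply_moves --steps '[0.8,0.44,0,0,0,0,52,0.8,0.44,0,0,0,0,52,0.8,0.44,0,0,0,0,52,0.8,0.44,0,0,0,0,52,0.8,0.44,0,0,0,0,52,0.8,0.44,0,0,0,0,52,0.8,0.44,0.4,0,0,0,52,0.8,0.44,0.8,0,0,0,52,0.35,0.4,0.8,0,0,0,52,0,0,0.8,0,0,0,52,0,0,0,0,0,0,52,0,0,0,0,0,0,52]'

```text
t: 3.63
tool_pos: [0.5629, -0.1968, 0.1331]
orientation: [-2.534, -1.851, 0.003]
force: [-0.5, 0.1, -0.2]
opening: 0.0487
gripper_force: 0.0
```

Run:
```python
from obs import *
st(); s=robot.read_state(); R=Ro.from_rotvec(s["orientation"]).as_matrix()
print("units to press pt",R.T@(np.array([.5662,-.1841,.0674])-s["tool_pos"])/.03)
a=cv2.imread("pics/s0.png");b=cv2.imread("pics/t0.png")
# flange disc: dark mask, top view
for c,im,(x0,y0,x1,y1) in(("scene",a,(310,170,360,225)),("top",b,(155,155,203,203))):
    h=cv2.cvtColor(im,cv2.COLOR_BGR2HSV)[y0:y1,x0:x1]
    print(c); y=(195 if c=="scene" else 179)-y0
    for k in(-12,-6,0,6): print([tuple(int(v) for v in p) for p in h[y+k,5:-5:2]])
```

```text
3.6333 [ 0.5629 -0.1968  0.1331] [[ 0.3043  0.9526 -0.0037]
 [ 0.9526 -0.3043  0.0015]
 [ 0.0003 -0.004  -1.    ]] 0.048698530562405834 [-0.4893  0.15   -0.1547] 0.0
units to press pt [ 0.4346 -0.0143  2.1909]
scene
[(15, 175, 187), (15, 172, 187), (15, 172, 188), (15, 174, 186), (15, 176, 184), (15, 173, 184), (15, 172, 181), (15, 174, 179), (15, 174, 176), (14, 180, 183), (14, 179, 189), (14, 183, 185), (14, 177, 183), (14, 172, 185), (15, 173, 187), (15, 174, 189), (15, 174, 189), (15, 174, 189), (16, 173, 187), (15, 175, 184)]
[(16, 175, 189), (15, 173, 187), (14, 137, 140), (22, 36, 78), (10, 20, 76), (15, 33, 77), (20, 30, 76), (11, 137, 97), (11, 189, 119), (11, 188, 133), (11, 185, 138), (12, 190, 134), (11, 187, 123), (11, 181, 100), (13, 24, 75), (13, 39, 78), (14, 148, 140), (15, 174, 176), (15, 173, 181), (15, 175, 179)]
[(15, 173, 181), (13, 90, 88), (26, 26, 77), (20, 30, 77), (20, 30, 76), (17, 30, 76), (16, 36, 77), (10, 149, 82), (11, 175, 93), (11, 180, 92), (11, 175, 93), (12, 188, 87), (11, 172, 80), (10, 131, 64), (15, 24, 65), (17, 31, 75), (17, 30, 76), (20, 31
[... 740 characters left out ...]
41), (14, 140, 135), (10, 158, 95), (13, 38, 60), (18, 20, 64), (15, 24, 65), (15, 23, 66), (20, 24, 64), (18, 20, 64), (13, 121, 57), (14, 140, 131)]
[(13, 126, 99), (20, 24, 64), (18, 20, 64), (15, 24, 65), (12, 21, 60), (9, 80, 64), (11, 158, 108), (13, 142, 135), (13, 140, 138), (11, 154, 126), (10, 164, 101), (9, 164, 70), (14, 45, 62), (15, 24, 65), (20, 23, 66), (18, 19, 66), (20, 24, 64), (15, 30, 51), (14, 152, 52)]
[(14, 141, 125), (13, 100, 97), (18, 20, 64), (18, 20, 65), (10, 23, 67), (20, 24, 64), (20, 23, 66), (15, 23, 67), (17, 28, 64), (15, 23, 66), (20, 24, 65), (15, 23, 67), (15, 23, 67), (15, 23, 67), (15, 23, 66), (15, 23, 67), (18, 23, 56), (13, 144, 71), (13, 151, 83)]
```

Call:
apply_moves --steps '[0.21,0,0.8,0,0,0,52,0.2,0,0.8,0,0,0,52,0,0,0.3,0,0,0,52,0,0,0,0,0,0,52,0,0,0,0,0,0,52]'

```text
t: 4.05
tool_pos: [0.5681, -0.1865, 0.0791]
orientation: [2.537, 1.851, 0.0]
force: [0.9, -0.4, -0.2]
opening: 0.0479
gripper_force: 0.0
```

Run:
```python
from obs import *
st(); s=robot.read_state(); R=Ro.from_rotvec(s["orientation"]).as_matrix()
print("units to press pt",R.T@(np.array([.5662,-.1841,.0674])-s["tool_pos"])/.03)
a=cv2.imread("pics/s0.png");b=cv2.imread("pics/t0.png")
def face(p):
    x,y,z=p; return [(circ((x,y),.046,z),255)]+[(P,0) for P,_ in stub(p)]
O=[obs("scene",a,(310,170,360,214),lambda h:(h[...,1]<85)&(h[...,2]>58)&(h[...,2]<100)),obs("top",b,(155,155,203,203),lambda h:(h[...,1]<60)&(h[...,2]>56)&(h[...,2]<100))]
print(fit(face,np.array([.5640,.2022,.0849]),O,[.003,.003,.003]))
for o in O: print(fit(face,np.array([.5640,.2022,.0849]),[o],[.003,.003,.0001]))
```

```text
4.05 [ 0.5681 -0.1865  0.0791] [[ 0.3052  0.9523  0.0007]
 [ 0.9523 -0.3052 -0.0005]
 [-0.0003  0.0008 -1.    ]] 0.04786707899736944 [ 0.8993 -0.442  -0.2219] 0.0
units to press pt [ 0.0561 -0.0861  0.3896]
(array([0.5633, 0.2084, 0.0808]), np.float64(117.92066128412148), np.float64(1030.0))
(array([0.5679, 0.2055, 0.0847]), np.float64(56.706051518646674), np.float64(382.0))
(array([0.5628, 0.2085, 0.0849]), np.float64(68.09264129181084), np.float64(648.0))
```

Call:
apply_moves --steps '[0.05,-0.08,0.15,0,0,0,52,0,0,0.15,0,0,0,52,0,0,0.02,0,0,0,52,0,0,0,0,0,0,52,0,0,0,0,0,0,52]'

```text
t: 4.47
tool_pos: [0.5663, -0.1837, 0.0684]
orientation: [2.537, 1.852, 0.0]
force: [0.2, -0.5, -0.2]
opening: 0.0483
gripper_force: 0.0
```

Call:
apply_moves --steps '[0,0,0.017,0,0,0,52,0,0,0,0,0,0,52,0,0,0,0,0,0,52]'

```text
t: 4.72
tool_pos: [0.5663, -0.1836, 0.0678]
orientation: [2.537, 1.852, 0.0]
force: [0.6, -1.0, 0.8]
opening: 0.0481
gripper_force: 0.5
```

Call:
apply_moves --steps '[0,0,0.017,0,0,0,52,0,0,0,0,0,0,52,0,0,0,0,0,0,52]'

```text
t: 4.97
tool_pos: [0.5664, -0.1837, 0.0677]
orientation: [2.537, 1.852, 0.0]
force: [-1.6, -0.2, 5.2]
opening: 0.0485
gripper_force: 2.5
```

Call:
apply_moves --steps '[0,0,0.017,0,0,0,52,0,0,0,0,0,0,52,0,0,0,0,0,0,52]'

```text
t: 5.22
tool_pos: [0.5666, -0.1838, 0.0677]
orientation: [2.537, 1.852, 0.001]
force: [-1.8, 0.6, 8.4]
opening: 0.0488
gripper_force: 4.1
```

Call:
apply_moves --steps '[0.03,0,0.006,0,0,0,52,0.06,0,0,0,0,0,52,0.08,0,0,0,0,0,52,0.08,0,0,0,0,0,52,0.05,0,0,0,0,0,52,0,0,0,0,0,0,52]'

```text
t: 5.72
tool_pos: [0.5699, -0.1756, 0.0678]
orientation: [2.535, 1.851, 0.001]
force: [0.1, -1.5, 7.4]
opening: 0.0486
gripper_force: 3.5
```

```bash
cat > loc.py <<'E'
import sys
from obs import *
n=sys.argv[1]; p0=np.array([float(v) for v in sys.argv[2:6]])
a=cv2.cvtColor(snap("scene","s"+n),cv2.COLOR_RGB2BGR);b=cv2.cvtColor(snap("top","t"+n),cv2.COLOR_RGB2BGR)
O=[]
for c,im in(("scene",a),("top",b)):
    q=np.array([proj(c,X) for P,v in spacer(p0) for X in P]); x0,y0=(q.min(0)-5).astype(int);x1,y1=(q.max(0)+6).astype(int)
    O.append(obs(c,im,(x0,y0,x1,y1),g))
R=lambda im,o:cv2.resize(im[o[1][1]-25:o[1][3]+25,o[1][0]-25:o[1][2]+25],(400,300),interpolation=cv2.INTER_CUBIC)
cv2.imwrite(f"pics/z{n}.png",np.hstack([R(a,O[0]),R(b,O[1])]))
print(fit(spacer,p0,O[:1],[.003,.003,.0001,.03]))
st()
E
python3 loc.py 1 .572 -.1746 .0662 1.25
```

```text
(array([ 0.5642, -0.187 ,  0.0669,  1.1526]), np.float64(315.2772164552095), np.float64(1033.0))
5.8167 [ 0.5699 -0.1756  0.0678] [[ 0.3047  0.9524  0.0023]
 [ 0.9524 -0.3047 -0.0013]
 [-0.0005  0.0026 -1.    ]] 0.04833389275279131 [-1.6277 -0.4859  7.397 ] 3.4590229669993278
```

View pics/z1.png

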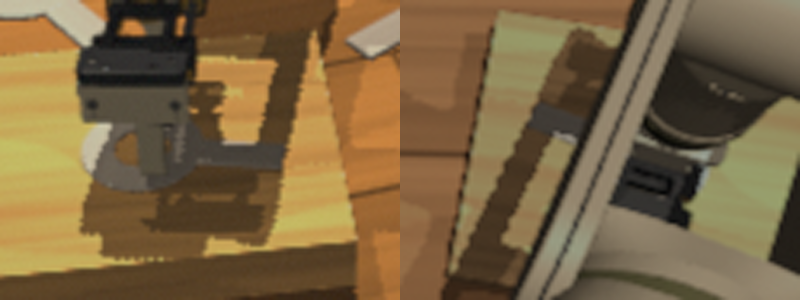

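The crop shows both fingertips resting on the ring either side of the hole. The tab (crop (283,158)) still points towards the edge and has moved with the tool. I'll keep sliding.

Call:
apply_moves --steps '[0.06,0,0,0,0,0,52,0.1,0,0,0,0,0,52,0.1,0,0,0,0,0,52,0.1,0,0,0,0,0,52,0.1,0,0,0,0,0,52,0.1,0,0,0,0,0,52,0.1,0,0,0,0,0,52,0.1,0,0,0,0,0,52,0.1,0,0,0,0,0,52,0.1,0,0,0,0,0,52,0.06,0,0,0,0,0,52,0,0,0,0,0,0,52]'

```text
t: 6.82
tool_pos: [0.5793, -0.1462, 0.0678]
orientation: [2.535, 1.851, 0.002]
force: [0.1, -0.0, 6.8]
opening: 0.0484
gripper_force: 3.4
```

```bash
python3 loc.py 2 .578 -.153 .0662 1.25
python3 - <<'E'
from h import *
for c in("scene","top"):
  for n in("spacer_tab","spacer_center"): print(c,n,[(r["xy"],r["conf"],atz(c,r["xy"],.066)) for r in eyes.place_of(c,n)])
E
```

```text
(array([ 0.5684, -0.1639,  0.067 ,  0.9889]), np.float64(265.1743790849673), np.float64(984.0))
6.9167 [ 0.5793 -0.1462  0.0678] [[ 0.3046  0.9525  0.0024]
 [ 0.9525 -0.3046 -0.001 ]
 [-0.0002  0.0026 -1.    ]] 0.048507220610192775 [-0.4573 -0.0338  7.544 ] 3.431272373709362
scene spacer_tab [([227.3, 235.8], 0.98, array([ 0.62631941, -0.09320357,  0.066     ])), ([255.2, 194.5], 0.83, array([0.48188822, 0.02088266, 0.066     ])), ([167.5, 197.7], 0.7, array([ 0.43063553, -0.20053582,  0.066     ]))]
scene spacer_center [([144.6, 178.9], 0.82, array([ 0.32070823, -0.24634832,  0.066     ])), ([287.6, 180.4], 0.7, array([0.44133433, 0.12722126, 0.066     ])), ([193.2, 227.8], 0.61, array([ 0.5741286 , -0.16232693,  0.066     ]))]
top spacer_tab [([237.0, 245.2], 0.92, array([0.38634704, 0.04310251, 0.066     ])), ([285.6, 166.3], 0.52, array([ 0.60699179, -0.08665931,  0.066     ]))]
top spacer_center [([335.5, 309.0], 0.71, array([ 0.22596288, -0.21789454,  0.066     ])), ([315.1, 182.7], 0.51, array([ 0.5619866 , -0.16838508,  0.066     ]))]
```

View pics/z2.png

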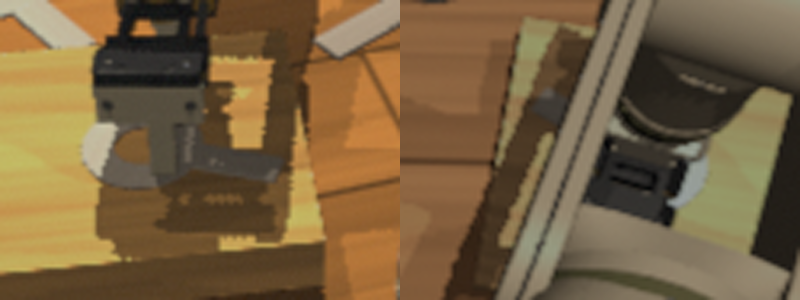

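The ring is being dragged, but it is lagging and turning clockwise: the tab is swung towards +x, near scene (227,236), because one finger carries more load. I'll lift to measure it, then press again.

Call:
apply_moves --steps '[0,0,-0.2,0,0,0,52,-0.3,0,-0.9,0,0,0,52,-0.8,0,-0.9,0,0,0,52,-1,0,-0.9,0,0,0,52,-1,0,-0.2,0,0,0,52,-1,0,0,0,0,0,52,-1,0,0,0,0,0,52,0,0,0,0,0,0,52,0,0,0,0,0,0,52]'

```text
t: 7.87
tool_pos: [0.5308, -0.2928, 0.1593]
orientation: [-2.54, -1.848, 0.0]
force: [-0.2, 0.0, 0.2]
opening: 0.0484
gripper_force: 0.0
```

```bash
sed -i 's/^print(fit.*$/for o in (O[:1],O[1:],O): print(fit(spacer,p0,o,[.003,.003,.0001,.03]))/' loc.py; python3 loc.py 3 .570 -.164 .0662 1.02
```

```text
(array([ 0.5703, -0.164 ,  0.0662,  1.0317]), np.float64(72.26583621683967), np.float64(696.0))
(array([ 0.5702, -0.1627,  0.0662,  1.0195]), np.float64(44.39480199923106), np.float64(875.0))
(array([ 0.5701, -0.1632,  0.0662,  1.0193]), np.float64(121.82271434063821), np.float64(1571.0))
7.9667 [ 0.5316 -0.2909  0.1591] [[ 0.3049  0.9524 -0.0003]
 [ 0.9524 -0.3049  0.0008]
 [ 0.0007 -0.0006 -1.    ]] 0.04850440455061352 [0.565  0.4671 0.7629] 0.0
```

View pics/z3.png

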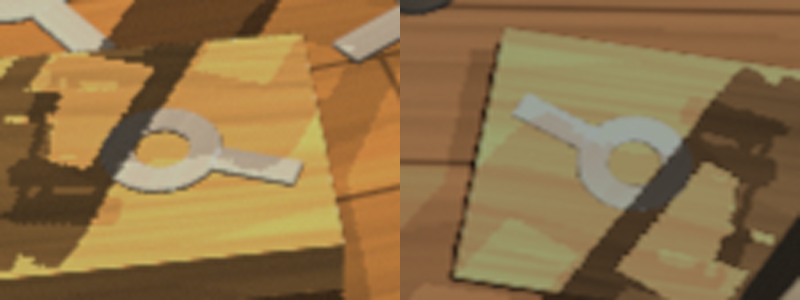

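The tool is clear and the fit agrees in both views: ring at (0.570, -0.163), heading 58.5°, with about 119 mm from its centre to the edge. This time I'll press with closed fingers on the ring at the tab's root, ahead of the balance point, so the ring trails behind and stays aligned.

Call:
apply_moves --steps '[0,0,0,0,0,0.77,0,0,0,0,0,0,0.77,0,0,0,0,0,0,0.76,0,0.9,-0.19,0,0,0,0,0,0.9,-0.19,0,0,0,0,0,0.9,-0.19,0.3,0,0,0,0,0.9,-0.19,0.5,0,0,0,0,0.9,-0.19,0.6,0,0,0,0,0.9,-0.18,0.6,0,0,0,0,0,0,0.6,0,0,0,0,0,0,0,0,0,0,0,0,0,0,0,0,0,0]' --grip_force 10

```text
t: 8.97
tool_pos: [0.5864, -0.134, 0.0802]
orientation: [-2.738, -1.536, 0.003]
force: [0.1, -0.0, 0.6]
opening: 0.0006
gripper_force: 0.0
```

Run:
```python
from obs import *
st(); s=robot.read_state(); R=Ro.from_rotvec(s["orientation"]).as_matrix()
print("units",R.T@(np.array([.5884,-.1335,.0677])-s["tool_pos"])/.03, np.degrees(np.arctan2(R[1,0],R[0,0])))
for p in((276.7,135.3),(262.7,218.6)):print(atz("top",p,.0647))
```

```text
8.9667 [ 0.5864 -0.134   0.0802] [[ 0.5211  0.8535 -0.0031]
 [ 0.8535 -0.5211  0.0009]
 [-0.0008 -0.0031 -1.    ]] 0.0006449383835434075 [ 0.0526 -0.0372  0.5694] 0.0
units [0.0487 0.0492 0.4158] 58.59152563775909
[ 0.6972 -0.0614  0.0647]
[ 0.4595 -0.0249  0.0647]
```

Call:
apply_moves --steps '[0,0.03,0.15,0,0,0,0,0,0,0.15,0,0,0,0,0,0,0,0,0,0,0,0,0,0,0,0,0,0]'

```text
t: 9.3
tool_pos: [0.5882, -0.1369, 0.0728]
orientation: [2.742, 1.532, 0.001]
force: [-0.3, -1.0, 0.3]
opening: 0.0003
gripper_force: 0.0
```

Call:
apply_moves --steps '[0,0,0.02,0,0,0,0,0,0,0,0,0,0,0,0,0,0,0,0,0,0]'

```text
t: 9.55
tool_pos: [0.5883, -0.1365, 0.0721]
orientation: [2.742, 1.533, 0.001]
force: [0.5, 0.5, -0.2]
opening: 0.0004
gripper_force: 0.0
```

Call:
apply_moves --steps '[0,0,0.02,0,0,0,0,0,0,0,0,0,0,0,0,0,0,0,0,0,0]'

```text
t: 9.8
tool_pos: [0.5881, -0.1362, 0.0711]
orientation: [-2.742, -1.534, 0.0]
force: [-0.3, -0.2, -0.4]
opening: 0.0006
gripper_force: 0.0
```

Call:
apply_moves --steps '[0.07,0,0.05,0,0,0,0,0,0,0.045,0,0,0,0,0,0,0,0,0,0,0,0,0,0,0,0,0,0]'

```text
t: 10.13
tool_pos: [0.5891, -0.1343, 0.068]
orientation: [-2.741, -1.534, 0.001]
force: [-0.9, 0.7, -0.1]
opening: 0.0004
gripper_force: 0.0
```

Call:
apply_moves --steps '[0,0,0.02,0,0,0,0,0,0,0,0,0,0,0,0,0,0,0,0,0,0]'

```text
t: 10.38
tool_pos: [0.5894, -0.1345, 0.0678]
orientation: [2.742, 1.534, 0.0]
force: [-0.1, 0.3, 0.2]
opening: 0.0003
gripper_force: 0.4
```

Call:
apply_moves --steps '[0,0,0.02,0,0,0,0,0,0,0,0,0,0,0,0,0,0,0,0,0,0]'

```text
t: 10.63
tool_pos: [0.5896, -0.1346, 0.0678]
orientation: [2.741, 1.534, 0.001]
force: [-2.3, 0.5, 5.7]
opening: 0.0003
gripper_force: 2.7
```

Contact at 5.7 N. I'll add a little pressure, rotate the tab back by 18° in place, then drag.

Call:
apply_moves --steps '[0,0,0.015,0,0,0,0,0,0,0,0,0,-0.3,0,0,0,0,0,0,-0.4,0,0,0,0,0,0,-0.4,0,0,0,0,0,0,-0.4,0,0,0,0,0,0,-0.4,0,0,0,0,0,0,-0.4,0,0,0,0,0,0,-0.4,0,0,0,0,0,0,-0.3,0,0,0,0,0,0,0,0,0,0,0,0,0,0,0]'

```text
t: 11.55
tool_pos: [0.5903, -0.1348, 0.0677]
orientation: [2.466, 1.943, 0.002]
force: [-0.4, 0.9, 6.3]
opening: 0.0007
gripper_force: 2.8
```

Call:
apply_moves --steps '[0.04,0,0,0,0,0,0,0.07,0,0,0,0,0,0,0.1,0,0,0,0,0,0,0.1,0,0,0,0,0,0,0.1,0,0,0,0,0,0,0.1,0,0,0,0,0,0,0.1,0,0,0,0,0,0,0.1,0,0,0,0,0,0,0.1,0,0,0,0,0,0,0.1,0,0,0,0,0,0,0.06,0,0,0,0,0,0,0,0,0,0,0,0,0]'

```text
t: 12.55
tool_pos: [0.5971, -0.1064, 0.0678]
orientation: [2.466, 1.943, 0.002]
force: [-0.7, -0.8, 5.2]
opening: 0.0009
gripper_force: 2.8
```

```bash
python3 loc.py 4 .588 -.139 .0662 1.335
```

```text
(array([ 0.5791, -0.1365,  0.0675,  1.0393]), np.float64(259.4475816993464), np.float64(941.0))
(array([ 0.5745, -0.1349,  0.0675,  1.004 ]), np.float64(1251.8504728950402), np.float64(2032.0))
(array([ 0.5774, -0.1357,  0.0672,  1.0254]), np.float64(1518.7431295655517), np.float64(2973.0))
12.65 [ 0.5971 -0.1064  0.0678] [[ 0.2341  0.9722  0.0022]
 [ 0.9722 -0.2341 -0.0006]
 [-0.0001  0.0023 -1.    ]] 0.00018826327979408562 [-0.5349  0.3991  5.7518] 2.7878159400916047
```

View pics/z4.png

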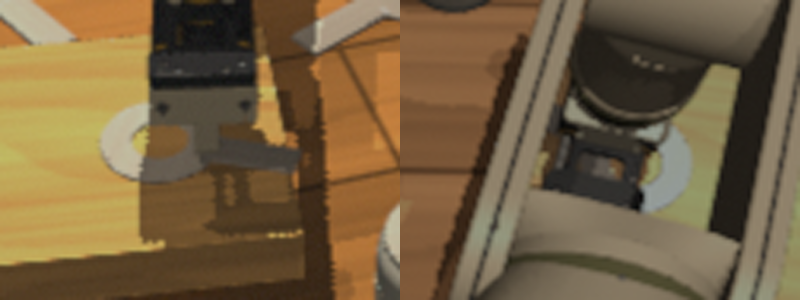

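The ring is following the press point exactly (centre about (0.579, -0.1365)), but it pivots freely and its heading stays near 60°. That heading still allows the grasp, so I'll drag on another 39 mm, then lift and measure.

Call:
apply_moves --steps '[0.05,0,0.003,0,0,0,0,0.1,0,0,0,0,0,0,0.14,0,0,0,0,0,0,0.14,0,0,0,0,0,0,0.14,0,0,0,0,0,0,0.14,0,0,0,0,0,0,0.14,0,0,0,0,0,0,0.14,0,0,0,0,0,0,0.14,0,0,0,0,0,0,0.1,0,0,0,0,0,0,0.06,0,0,0,0,0,0,0,0,0,0,0,0,0]'

```text
t: 13.65
tool_pos: [0.6063, -0.0687, 0.0678]
orientation: [2.466, 1.943, 0.002]
force: [-0.1, -0.7, 5.6]
opening: 0.0008
gripper_force: 3.0
```

Call:
apply_moves --steps '[0,0,-0.1,0,0,0,0,0,0,-0.6,0,0,0,0,0,0,-0.9,0,0,0,0,-0.6,0,-0.8,0,0,0,0,-1,0,-0.2,0,0,0,0,-1,0,0,0,0,0,45,-1,0,0,0,0,0,45,-1,0,0,0,0,0,45,-1,0,0,0,0,0,45,0,0,0,0,0,0,45,0,0,0,0,0,0,45]'

```text
t: 14.57
tool_pos: [0.5651, -0.2333, 0.1443]
orientation: [-2.47, -1.94, 0.0]
force: [0.3, 0.3, -0.2]
opening: 0.0358
gripper_force: 0.0
```

```bash
python3 loc.py 5 .589 -.098 .0662 1.04
```

```text
(array([ 0.5888, -0.1004,  0.0662,  1.0966]), np.float64(66.45994617454825), np.float64(700.0))
(array([ 0.5878, -0.0987,  0.0662,  1.0747]), np.float64(38.72975009611688), np.float64(857.0))
(array([ 0.5879, -0.0991,  0.0662,  1.0859]), np.float64(116.64339869281048), np.float64(1557.0))
14.6667 [ 0.5658 -0.2312  0.1443] [[ 0.2344  0.9721 -0.0003]
 [ 0.9721 -0.2344  0.0008]
 [ 0.0007 -0.0005 -1.    ]] 0.04083910931407821 [0.5494 0.0062 0.0262] 0.0
```

View pics/z5.png

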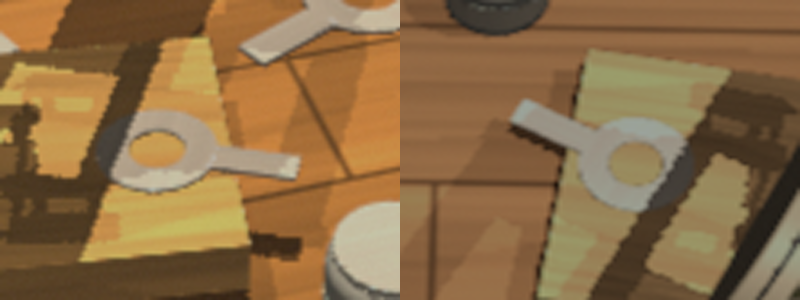

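The ring is now at (0.588, -0.099) with heading 62°. The tab sticks out about 45 mm past the edge (top-view crop (515,110)) and the ring body is still on the plank. Next I go to the tab grasp, 89 mm from the centre.

Call:
apply_moves --steps '[0,0,0,0,0,0.79,40,0,0,0,0,0,0.79,40,0,0,0,0,0,0.79,40,0.9,-0.17,0,0,0,0,40,0.9,-0.17,0,0,0,0,40,0.9,-0.17,0,0,0,0,40,0.9,-0.17,0,0,0,0,40,0.9,-0.17,0,0,0,0,40,0.9,-0.17,0,0,0,0,40,0.9,-0.17,0,0,0,0,40,0.9,-0.2,0,0,0,0,40,0,0,0,0,0,0,40]'

```text
t: 15.67
tool_pos: [0.6302, -0.0146, 0.1445]
orientation: [-2.683, -1.63, -0.002]
force: [0.7, -0.4, 1.5]
opening: 0.0372
gripper_force: 0.0
```

Call:
apply_moves --steps '[0,0,0.6,0,0,0,40,0,0,0.6,0,0,0,40,0,0,0.6,0,0,0,40,0,0,0,0,0,0,40,0,0,0,0,0,0,40]'

```text
t: 16.08
tool_pos: [0.6282, -0.0203, 0.0893]
orientation: [-2.687, -1.624, 0.004]
force: [0.6, -1.8, 0.7]
opening: 0.0373
gripper_force: 0.0
```

Run:
```python
from obs import *
st(); s=robot.read_state(); R=Ro.from_rotvec(s["orientation"]).as_matrix()
print("units",R.T@(np.array([.6295,-.0207,.0474])-s["tool_pos"])/.03, np.degrees(np.arctan2(R[1,0],R[0,0])))
```

```text
16.0833 [ 0.6282 -0.0203  0.0893] [[ 0.4648  0.8854 -0.0031]
 [ 0.8854 -0.4648  0.0005]
 [-0.001  -0.003  -1.    ]] 0.03733920275349569 [ 0.5555 -1.7846  0.6596] 0.0
units [0.0102 0.0478 1.3981] 62.30427932219363
```

Call:
apply_moves --steps '[0,0.04,0.4,0,0,0,40,0,0,0.4,0,0,0,40,0,0,0.35,0,0,0,40,0,0,0.2,0,0,0,40,0,0,0,0,0,0,40,0,0,0,0,0,0,40,0,0,0,0,0,0,40]'

```text
t: 16.67
tool_pos: [0.6309, -0.0219, 0.0504]
orientation: [2.689, 1.623, 0.001]
force: [0.2, -0.2, -0.4]
opening: 0.0372
gripper_force: 0.0
```

```bash
python3 - <<'E'
from obs import *
st(); s=robot.read_state(); R=Ro.from_rotvec(s["orientation"]).as_matrix()
print("units",R.T@(np.array([.6295,-.0207,.0474])-s["tool_pos"])/.03, np.degrees(np.arctan2(R[1,0],R[0,0])))
E
python3 loc.py 6 .588 -.0993 .0662 1.086
```

```text
16.6667 [ 0.6309 -0.0219  0.0504] [[ 0.4659  0.8848  0.0005]
 [ 0.8848 -0.4659 -0.    ]
 [ 0.0002  0.0005 -1.    ]] 0.03721745296456383 [ 0.1693 -0.2135 -0.4386] 0.0
units [ 0.0146 -0.0607  0.1007] 62.230663974590755
(array([ 0.5879, -0.0988,  0.0659,  1.1997]), np.float64(677.6264052287581), np.float64(1396.0))
(array([ 0.5873, -0.0994,  0.0663,  1.0811]), np.float64(1385.3045290272971), np.float64(2218.0))
(array([ 0.5879, -0.0994,  0.0662,  1.1203]), np.float64(2075.366228373702), np.float64(3614.0))
16.7667 [ 0.6312 -0.0219  0.0508] [[ 0.4659  0.8848  0.0013]
 [ 0.8848 -0.4659 -0.0001]
 [ 0.0005  0.0012 -1.    ]] 0.03738157815841734 [-0.5903  1.2421 -0.6058] 0.0
```

View pics/z6.png

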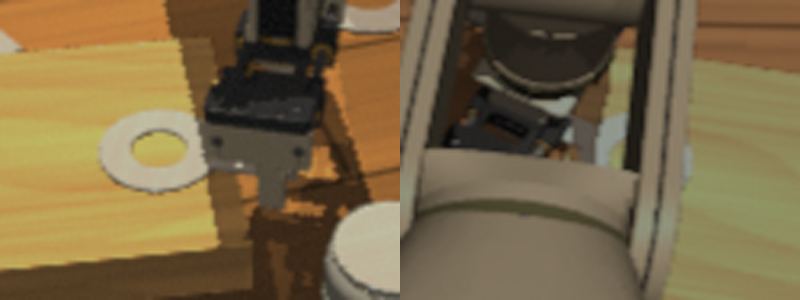

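The gripper is over the tab and beyond the plank edge, with the ring undisturbed. I'll make a fine adjustment and close.

Call:
apply_moves --steps '[0,-0.06,0.09,0,0,0,40,0,0,0,0,0,0,40,0,0,0,0,0,0,0,0,0,0,0,0,0,0,0,0,0,0,0,0,0,0,0,0,0,0,0,0,0,0,0,0,0,0,0,0,0,0,0,0,0,0]' --grip_force 50

```text
t: 17.43
tool_pos: [0.6291, -0.021, 0.0474]
orientation: [2.689, 1.623, 0.0]
force: [-0.8, -0.6, 0.4]
opening: 0.0223
gripper_force: 50.0
```

Call:
apply_moves --steps '[0,0,-0.1,0,0,0,0,0,0,-0.3,0,0,0,0,0,0,-0.5,0,0,0,0,0,0,-0.6,0,0,0,0,0,0,-0.6,0,0,0,0,0,0,-0.6,0,0,0,0,0,0,0,0,0,0,0,0,0,0,0,0,0,0]'

```text
t: 18.1
tool_pos: [0.6302, -0.0212, 0.1301]
orientation: [2.688, 1.622, 0.004]
force: [-0.5, -0.4, 0.1]
opening: 0.0227
gripper_force: 50.0
```

```bash
python3 loc.py 7 .588 -.0993 .141 1.086
```

```text
(array([ 0.5826, -0.0984,  0.1411,  1.173 ]), np.float64(600.1820838139176), np.float64(1296.0))
(array([ 0.5877, -0.0996,  0.1411,  1.0611]), np.float64(1512.369996155325), np.float64(2439.0))
(array([ 0.5835, -0.0987,  0.1412,  1.1025]), np.float64(2210.7814994232986), np.float64(3735.0))
18.2 [ 0.6284 -0.0209  0.1272] [[ 0.4659  0.8849 -0.0013]
 [ 0.8849 -0.4659  0.0002]
 [-0.0004 -0.0013 -1.    ]] 0.02233823803303521 [ 0.0192  0.3323 -1.5486] 49.97979283332825
```

View pics/z7.png

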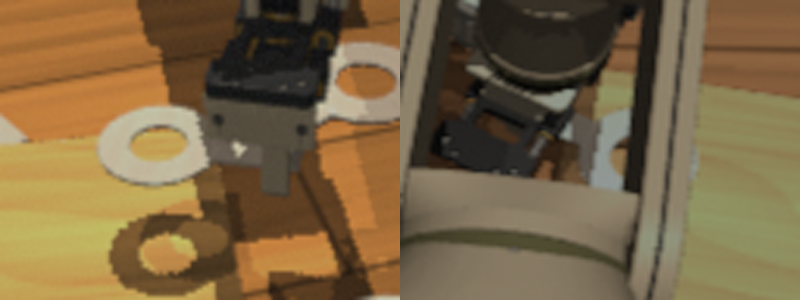

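The tab is held and the ring has lifted level, casting its shadow on the plank below. Now I'll refine the flange position numerically from the unobstructed first pictures.

Run:
```python
from obs import *
a=cv2.imread("pics/s0.png");b=cv2.imread("pics/t0.png")
def disc(p):
    x,y,z=p; return [(circ((x,y),.046,z)+circ((x,y),.046,z-.012),255)]+[(P,0) for P,_ in stub(p)]
sf=lambda h:(h[...,1]<85)&(h[...,2]<110)
Os=obs("scene",a,(308,180,362,203),sf);Ot=obs("top",b,(155,155,203,203),sf)
p=np.array([.5640,.2060,.0849])
for O in([Os],[Ot]): print(fit(disc,p,O,[.003,.003,.0001]))
print("disc both",fit(disc,p,[Os,Ot],[.003,.003,.004]))
cu=lambda h:(h[...,0]<=12)&(h[...,1]>95)
Ss=obs("scene",a,(324,180,349,206),cu); 
x=obs("top",b,(168,168,188,188),lambda h:h[...,1]>70)
print(Ss[2].sum(),x[2].sum())
for O in([Ss],[x]): print("stub",fit(stub,p,O,[.003,.003,.0001]))
print("stub both",fit(stub,p,[Ss,x],[.003,.003,.004]))
print(eyes.place_of("top","flange_face")[:2],eyes.place_of("scene","flange_face")[:2])
```

```text
(array([0.5703, 0.204 , 0.0848]), np.float64(35.99609381007305), np.float64(344.0))
(array([0.5632, 0.2085, 0.0849]), np.float64(45.72070742022299), np.float64(716.0))
disc both (array([0.5637, 0.2088, 0.0801]), np.float64(77.21210303729335), np.float64(1060.0))
149.0 154.0
stub (array([0.5699, 0.2038, 0.0848]), np.float64(37.501053440984236), np.float64(149.0))
stub (array([0.563 , 0.2086, 0.0849]), np.float64(3.484598231449443), np.float64(154.0))
stub both (array([0.5635, 0.2088, 0.0798]), np.float64(47.04518262206843), np.float64(303.0))
[{'xy': [173.9, 178.8], 'conf': 0.89}, {'xy': [252.5, 117.7], 'conf': 0.58}] [{'xy': [330.4, 192.0], 'conf': 0.57}]
```

Both views agree on the flange face: (0.5637, 0.2088), height 0.080. The tool target there is (0.605, 0.287), and I'll carry the ring at its current height, above the stub.

Call:
apply_moves --steps '[0.2,-0.126,0,0,0,0,0,0.4,-0.25,0,0,0,0,0,0.6,-0.377,0,0,0,0,0,0.6,-0.377,0,0,0,0,0,0.6,-0.377,0,0,0,0,0,0.6,-0.377,0,0,0,0,0,0.6,-0.377,0,0,0,0,0,0.6,-0.377,0,0,0,0,0,0.6,-0.377,0,0,0,0,0,0.6,-0.377,0,0,0,0,0,0.6,-0.377,0,0,0,0,0,0.6,-0.377,0,0,0,0,0]'

```text
t: 19.3
tool_pos: [0.6101, 0.2145, 0.1278]
orientation: [-2.688, -1.624, 0.001]
force: [1.1, 0.4, -1.6]
opening: 0.0226
gripper_force: 50.0
```

Call:
apply_moves --steps '[0.6,-0.377,0,0,0,0,0,0.6,-0.377,0,0,0,0,0,0.5,-0.314,0,0,0,0,0,0.3,-0.19,0,0,0,0,0,0.12,-0.08,0,0,0,0,0,0,0,0,0,0,0,0,0,0,0,0,0,0,0,0,0,0,0,0,0,0,0,0,0,0,0,0,0]'

```text
t: 20.05
tool_pos: [0.6055, 0.2861, 0.1283]
orientation: [2.69, 1.622, -0.0]
force: [-0.1, 0.5, -1.2]
opening: 0.0221
gripper_force: 50.0
```

```bash
cat > rel.py <<'E'
from obs import *
snap("scene","sr");snap("top","tr")
st(); s=robot.read_state(); R=Ro.from_rotvec(s["orientation"]).as_matrix()
gp=s["tool_pos"]-R[:,2]*.0188; c=gp-R[:,0]*.0885
print("kin centre",c,"units to target",R.T@(np.array([.5637,.2088,0])-c)/.03, np.degrees(np.arctan2(R[1,0],R[0,0])))
th=np.arctan2(R[1,0],R[0,0]); p0=np.array([c[0],c[1],c[2],th])
ring=lambda p:[x for i,x in enumerate(spacer([p[0],p[1],p[2],th])) if i!=1]
for cn,f in(("scene","sr"),("top","tr")):
    im=cv2.imread(f"pics/{f}.png"); q=np.array([proj(cn,X) for X in circ(c,.045,c[2])]); x0,y0=(q.min(0)-3).astype(int);x1,y1=(q.max(0)+4).astype(int)
    o=obs(cn,im,(x0,y0,x1,y1),lambda h:(h[...,1]<80)&(h[...,2]>85))
    print(cn,proj(cn,c),fit(ring,p0[:3],[o],[.003,.003,.0001]))
    for r in o[2][::2]: print("".join(".#"[int(v)] for v in r))
E
python3 rel.py
```

```text
20.15 [0.6056 0.2862 0.1284] [[ 0.4669  0.8843  0.0001]
 [ 0.8843 -0.4669 -0.    ]
 [ 0.      0.0001 -1.    ]] 0.0227599301111599 [ 0.7079  0.8214 -0.5464] 49.97931718826294
kin centre [0.5642 0.208  0.1472] units to target [ 0.0156 -0.0289  4.9072] 62.16795572769692
scene [337.7083 172.7935] (array([0.5704, 0.2048, 0.1471]), np.float64(102.33985390234524), np.float64(478.0))
............................................
............................................
............................................
............#################...............
.......#####################################
.....#################################......
....#########...............###########.....
....#########.................##############
....##########................##############
......#############........#################
.........############################.......
.............####################...........
............................................
top [173.0721 172.0348] (array([0.5636, 0.2074, 0.1472]), np.float64(105.76921184159939), np.float64(843.0))
...........................
[... 175 characters left out ...]
###.........
###################################.......
#####################################.....
##################.......#############....
..##############............###########...
....###########..............##########...
....##########................##########..
....##########................##########..
....##########...............##########...
....###########..............##########...
.....############..........###########....
......###############################.....
.......#############################......
.........#########################........
...........###################............
...............##########.................
..........................................
```

The ring is centred over the stub to about 1 mm, after allowing for the local camera bias. I'll make a small correction and lower in stages.

Call:
apply_moves --steps '[0.026,-0.03,0.2,0,0,0,0,0,0,0.3,0,0,0,0,0,0,0.3,0,0,0,0,0,0,0.2,0,0,0,0,0,0,0.1,0,0,0,0,0,0,0.1,0,0,0,0,0,0,0,0,0,0,0,0,0,0,0,0,0,0]'

```text
t: 20.82
tool_pos: [0.6049, 0.2882, 0.0923]
orientation: [-2.69, -1.624, 0.0]
force: [-0.1, 0.2, -1.2]
opening: 0.0222
gripper_force: 50.0
```

Call:
apply_moves --steps '[0,0,0.1,0,0,0,0,0,0,0.1,0,0,0,0,0,0,0.1,0,0,0,0,0,0,0.1,0,0,0,0,0,0,0,0,0,0,0,0,0,0,0,0,0,0]'

```text
t: 21.32
tool_pos: [0.6046, 0.2881, 0.0799]
orientation: [-2.689, -1.624, 0.001]
force: [0.5, 0.1, -0.8]
opening: 0.0222
gripper_force: 50.0
```

Call:
apply_moves --steps '[0,0,0.1,0,0,0,0,0,0,0.1,0,0,0,0,0,0,0.06,0,0,0,0,0,0,0,0,0,0,0,0,0,0,0,0,0,0]'

```text
t: 21.73
tool_pos: [0.6046, 0.2882, 0.0722]
orientation: [-2.689, -1.624, 0.001]
force: [-0.2, 0.8, -0.9]
opening: 0.0225
gripper_force: 50.0
```

```bash
python3 rel.py | grep -v '[#.][#.][#.]'
```

```text
21.8333 [0.6049 0.2882 0.0726] [[ 0.4658  0.8849  0.0001]
 [ 0.8849 -0.4658  0.    ]
 [ 0.0001  0.0001 -1.    ]] 0.02194630428943435 [ 0.4474  0.9662 -0.3413] 49.979310035705566
kin centre [0.5637 0.2099 0.0914] units to target [-0.0331  0.0168  3.0472] 62.23542201704669
scene [335.9208 191.3757] (array([0.5673, 0.2054, 0.0914]), np.float64(104.26709727028066), np.float64(400.0))
top [176.4113 177.2171] (array([0.5629, 0.2094, 0.0914]), np.float64(105.96567474048442), np.float64(767.0))
```

The ring is over the stub with no contact. I'll lower in 1 mm steps, watching the force.

Call:
apply_moves --steps '[-0.02,0.01,0.035,0,0,0,0,0,0,0.035,0,0,0,0,0,0,0,0,0,0,0,0,0,0,0,0,0,0]'

```text
t: 22.17
tool_pos: [0.6048, 0.2875, 0.0703]
orientation: [-2.69, -1.624, 0.0]
force: [-0.8, -0.6, -1.2]
opening: 0.0225
gripper_force: 50.0
```

Call:
apply_moves --steps '[0,0,0.03,0,0,0,0,0,0,0.03,0,0,0,0,0,0,0,0,0,0,0,0,0,0,0,0,0,0]'

```text
t: 22.5
tool_pos: [0.6048, 0.2875, 0.0685]
orientation: [-2.69, -1.624, 0.0]
force: [-0.4, 0.4, -1.1]
opening: 0.0225
gripper_force: 50.0
```

Call:
apply_moves --steps '[0,0,0.03,0,0,0,0,0,0,0,0,0,0,0,0,0,0,0,0,0,0]'

```text
t: 22.75
tool_pos: [0.6048, 0.2875, 0.0677]
orientation: [-2.69, -1.624, 0.0]
force: [0.1, 0.4, -1.5]
opening: 0.0223
gripper_force: 50.0
```

Call:
apply_moves --steps '[0,0,0.03,0,0,0,0,0,0,0,0,0,0,0,0,0,0,0,0,0,0]'

```text
t: 23.0
tool_pos: [0.6048, 0.2875, 0.0668]
orientation: [-2.69, -1.624, 0.0]
force: [0.3, -0.7, -1.7]
opening: 0.0221
gripper_force: 50.0
```

Call:
apply_moves --steps '[0,0,0.03,0,0,0,0,0,0,0,0,0,0,0,0,0,0,0,0,0,0]'

```text
t: 23.25
tool_pos: [0.6048, 0.2875, 0.0659]
orientation: [2.689, 1.624, -0.0]
force: [0.5, 0.2, -0.5]
opening: 0.0226
gripper_force: 50.0
```

Call:
apply_moves --steps '[0,0,0.025,0,0,0,0,0,0,0,0,0,0,0,0,0,0,0,0,0,0]'

```text
t: 23.5
tool_pos: [0.6048, 0.2875, 0.0651]
orientation: [-2.689, -1.624, 0.0]
force: [-0.2, 0.1, 0.3]
opening: 0.0226
gripper_force: 50.0
```

Call:
apply_moves --steps '[0,0,0.02,0,0,0,0,0,0,0,0,0,0,0,0,0,0,0,0,0,0]'

```text
t: 23.75
tool_pos: [0.6049, 0.2875, 0.0647]
orientation: [2.69, 1.623, 0.0]
force: [-0.8, -0.3, 1.4]
opening: 0.0223
gripper_force: 50.0
```

Call:
apply_moves --steps '[0,0,0.02,0,0,0,0,0,0,0,0,0,0,0,0,0,0,0,0,0,0]'

```text
t: 24.0
tool_pos: [0.6049, 0.2876, 0.0641]
orientation: [2.689, 1.624, 0.0]
force: [-1.4, -0.8, 1.5]
opening: 0.0222
gripper_force: 50.0
```

Call:
apply_moves --steps '[0,0,0.015,0,0,0,0,0,0,0,0,0,0,0,0,0,0,0,0,0,0]'

```text
t: 24.25
tool_pos: [0.605, 0.2876, 0.0637]
orientation: [2.689, 1.624, 0.0]
force: [-0.8, -0.5, 2.1]
opening: 0.0224
gripper_force: 50.0
```

```bash
python3 -c "
from h import *
s=robot.read_state();print(s['tool_pos'],s['force'],s['wrist_torque'])"; python3 rel.py | grep -v '[#.][#.][#.]'
```

```text
[0.60495586 0.28758509 0.06367839] [-0.83640087 -0.4632164   2.14473839] [-0.14017265 -0.03560462  0.04991721]
24.35 [0.6049 0.2876 0.0637] [[ 0.4658  0.8849  0.0002]
 [ 0.8849 -0.4658  0.0001]
 [ 0.0002  0.0001 -1.    ]] 0.021973739210207927 [ 1.0032 -0.3263  2.1434] 49.981096386909485
kin centre [0.5637 0.2093 0.0824] units to target [-0.0145  0.0074  2.748 ] 62.234998363765854
scene [335.3206 194.3469] (array([0.5613, 0.2092, 0.0826]), np.float64(108.6075201845444), np.float64(399.0))
top [177.2619 177.9798] (array([0.5644, 0.2101, 0.0825]), np.float64(100.88279892349097), np.float64(739.0))
```

Call:
apply_moves --steps '[0,0,0.02,0,0,0,0,0,0,0,0,0,0,0,0,0,0,0,0,0,0]'

```text
t: 24.6
tool_pos: [0.6049, 0.2876, 0.063]
orientation: [2.689, 1.624, 0.0]
force: [-0.2, -0.4, 2.0]
opening: 0.0225
gripper_force: 50.0
```

Call:
apply_moves --steps '[0,0,0.02,0,0,0,0,0,0,0,0,0,0,0,0,0,0,0,0,0,0]'

```text
t: 24.85
tool_pos: [0.605, 0.2876, 0.0625]
orientation: [2.689, 1.624, 0.0]
force: [-0.1, -1.1, 3.4]
opening: 0.0227
gripper_force: 50.0
```

Call:
apply_moves --steps '[0,0,0.015,0,0,0,0,0,0,0,0,0,0,0,0,0,0,0,0,0,0]'

```text
t: 25.1
tool_pos: [0.6049, 0.2876, 0.062]
orientation: [2.689, 1.624, 0.0]
force: [0.2, -0.2, 3.9]
opening: 0.0227
gripper_force: 50.0
```

Call:
apply_moves --steps '[0,0,0.015,0,0,0,0,0,0,0,0,0,0,0,0,0,0,0,0,0,0]'

```text
t: 25.35
tool_pos: [0.6049, 0.2875, 0.0615]
orientation: [2.69, 1.623, 0.0]
force: [0.6, 0.8, 4.0]
opening: 0.022
gripper_force: 50.0
```

Run:
```python
from obs import *
s=robot.read_state();print(s['tool_pos'],s['force'],s['wrist_torque'])
a=cv2.cvtColor(snap("scene","s8"),cv2.COLOR_RGB2BGR)
# tilt estimate: ring with pitch about grip axis
R=Ro.from_rotvec(s["orientation"]).as_matrix();gp=s["tool_pos"]-R[:,2]*.0188
u=R[:,0];v=R[:,1]
def ring(p):
    d,pit,dy=p; w=u*np.cos(pit)+np.array([0,0,np.sin(pit)]); c=gp-w*d+v*dy+np.array([0,0,0.]); n=np.cross(w,-v); n=n*np.sign(n[2])
    C=lambda r:[list(c+n*.0015+r*(np.cos(t)*w+np.sin(t)*v)) for t in A]
    return [(C(.045),255),(C(.021),0)]
q=np.array([proj("scene",X) for X in ring((.0885,0,0))[0][0]]);x0,y0=(q.min(0)-3).astype(int);x1,y1=(q.max(0)+4).astype(int)
for k in(0,):
    o=obs("scene",a,(x0,y0,x1,y1),lambda h:(h[...,1]<80)&(h[...,2]>85))
    for r in o[2]: print("".join(".#"[int(x)] for x in r))
    print(fit(ring,np.array([.0885,0,0]),[o],[.003,.03,.003]))
```

```text
[0.6049 0.2875 0.0615] [0.6068 0.7822 3.9936] [-0.2303  0.0591  0.0029]
...........................................
...........................................
............######.........................
..........#######..........................
.......#########............##.............
.....##########.............####...........
.....##########.............######.........
....###########.............#######........
....##########..............########.......
...###########..............#########......
...###########..............##########.....
....##########...............##########....
....###########..............##############
.....###########.............##############
......###########...........###############
.......#############........###############
........###################################
.........##############################.###
...........###########################.....
.............#######################.......
................#################..........
....................###########............
...........................................
...........................................
...........................................
...........................................
(array([ 0.0899, -0.0479,  0.0003]), np.float64(95.74149942329872), np.float64(401.0))
```

```bash
cat > tilt.py <<'E'
from obs import *
import sys
s=robot.read_state();print(s['t'],s['tool_pos'],s['force'],s['wrist_torque'])
ims={c:cv2.cvtColor(snap(c,c+sys.argv[1]),cv2.COLOR_RGB2BGR) for c in("scene","top")}
R=Ro.from_rotvec(s["orientation"]).as_matrix();gp=s["tool_pos"]-R[:,2]*.0188
u=R[:,0];v=R[:,1]
for zf in(.080,.082,.084):
    F=np.array([.5638,.2091,zf]); 
    sc=(proj("scene",[.5702,.2039,.0848]),proj("top",[.5631,.2086,.0849]))
    off={"scene":sc[0]-proj("scene",F),"top":sc[1]-proj("top",F)}
    def ring(p):
        d,pit,dz=p; w=u*np.cos(pit)+np.array([0,0,np.sin(pit)]); c=gp-w*d+[0,0,dz]; n=np.cross(w,v); n=n*np.sign(n[2])
        C=lambda r,h:[list(c+n*h+r*(np.cos(t)*w+np.sin(t)*v)) for t in A]
        T=[list(c+n*h+w*a+v*b) for a in(.03,.06) for b in(-.012,.012) for h in(-.0015,.0015)]
        return [(C(.045,.0015)+C(.045,-.0015),255),(T,255),(C(.021,.0015),0)]+[(P,0) for P,_ in stub(F)]
    O=[]
    for cn in ims:
        q=np.array([proj(cn,X) for X in ring((.0885,0,0))[0][0]]);x0,y0=(q.min(0)-4).astype(int);x1,y1=(q.max(0)+5).astype(int)
        if cn=="scene": x1-=9
        M=np.float32([[1,0,-off[cn][0]],[0,1,-off[cn][1]]])
        im=cv2.warpAffine(ims[cn],M,(512,384),flags=cv2.INTER_CUBIC)
        O.append(obs(cn,im,(x0,y0,x1,y1),lambda h:(h[...,1]<80)&(h[...,2]>85)))
    print(zf,off["scene"],off["top"],"d,pitch: scene",fit(lambda p:ring([.0885,p[0],p[1]]),np.array([0.,0.]),O[:1],[.04,.002]),"fixed d,z",fit(lambda p:ring([.0885,p[0],0]),np.array([0.]),O[:1],[.04]),gp[2]-.0015)
E
python3 tilt.py 9
```

```text
25.4 [0.6049 0.2876 0.0615] [ 0.5033 -0.3218  4.9581] [-0.2358  0.03   -0.0203]
0.08 [-0.5418  0.1022] [-0.1624 -0.1516] d,pitch: scene (array([-0.0424,  0.0029]), np.float64(41.96756632064591), np.float64(326.0)) fixed d,z (array([-0.0688]), np.float64(41.690841983852366), np.float64(326.0)) 0.07884078326414037
0.082 [-0.6245  0.7528] [-0.0266  0.0142] d,pitch: scene (array([-0.0521,  0.0038]), np.float64(38.579684736639756), np.float64(334.0)) fixed d,z (array([-0.0884]), np.float64(41.26085351787774), np.float64(334.0)) 0.07884078326414037
0.084 [-0.7073  1.4046] [0.1097 0.1807] d,pitch: scene (array([-0.063,  0.004]), np.float64(45.221145713187234), np.float64(330.0)) fixed d,z (array([-0.1003]), np.float64(49.50122260668974), np.float64(330.0)) 0.07884078326414037
```

The measurements show I pressed about 3 mm too far. The near rim touched at a face height of about 0.082, and the ring is now tipped in the grip by about 4°, with the far side up. I'll raise to the flat height and level the ring with the wrist.

Call:
apply_moves --steps '[0,0,-0.07,0,0,0,0,0,0,-0.07,0,0,0,0,0.01,0,0,0,0.16,0,0,0.01,0,0,0,0.16,0,0,0.01,0,0,0,0.16,0,0,0.01,0,0,0,0.12,0,0,0,0,0,0,0,0,0,0,0,0,0,0,0,0,0,0,0,0,0,0,0]'

```text
t: 26.25
tool_pos: [0.6052, 0.2883, 0.0656]
orientation: [-2.661, -1.606, -0.083]
force: [-0.4, 0.3, -0.3]
opening: 0.0223
gripper_force: 50.0
```

```bash
python3 tilt.py 10; python3 -c "
from obs import *
st()"
```

```text
26.25 [0.6052 0.2883 0.0656] [-0.3754  0.2974 -0.2827] [-0.2396  0.087  -0.0367]
0.08 [-0.5418  0.1022] [-0.1624 -0.1516] d,pitch: scene (array([-0.0231,  0.003 ]), np.float64(30.471141868512113), np.float64(327.0)) fixed d,z (array([-0.0543]), np.float64(32.722383698577474), np.float64(327.0)) 0.0829023923853906
0.082 [-0.6245  0.7528] [-0.0266  0.0142] d,pitch: scene (array([-0.0232,  0.0049]), np.float64(26.56081507112649), np.float64(330.0)) fixed d,z (array([-0.0678]), np.float64(31.36462898885044), np.float64(330.0)) 0.0829023923853906
0.084 [-0.7073  1.4046] [0.1097 0.1807] d,pitch: scene (array([-0.0317,  0.0061]), np.float64(26.237524029219532), np.float64(323.0)) fixed d,z (array([-0.0868]), np.float64(36.735793925413304), np.float64(323.0)) 0.0829023923853906
26.35 [0.6053 0.2885 0.0656] [[ 0.4649  0.8849  0.029 ]
 [ 0.8831 -0.4658  0.0552]
 [ 0.0624 -0.0001 -0.9981]] 0.022442965732977656 [-0.8315 -0.9893  1.2167] 49.98210847377777
```

The ring is now within about 2° of flat and just touching. I'll reduce the grip to a minimum so it settles flat on the flange while still guided, then check before opening.

Call:
apply_moves --steps '[0,0,0,0,0,0,0,0,0,0,0,0,0,0,0,0,0,0,0,0,0,0,0,0,0,0,0,0,0,0,0,0,0,0,0]' --grip_force 3

```text
t: 26.77
tool_pos: [0.6054, 0.2887, 0.0656]
orientation: [-2.661, -1.606, -0.084]
force: [-0.2, 0.4, 0.4]
opening: 0.024
gripper_force: 3.0
```

```bash
python3 tilt.py 11
```

```text
26.7667 [0.6054 0.2887 0.0656] [-0.1567  0.396   0.3968] [-0.081  -0.0119 -0.0415]
0.08 [-0.5418  0.1022] [-0.1624 -0.1516] d,pitch: scene (array([-0.022 ,  0.0028]), np.float64(28.08473663975394), np.float64(330.0)) fixed d,z (array([-0.0481]), np.float64(30.084259900038447), np.float64(330.0)) 0.08288034727254352
0.082 [-0.6245  0.7528] [-0.0266  0.0142] d,pitch: scene (array([-0.0389,  0.0028]), np.float64(26.85925413302576), np.float64(328.0)) fixed d,z (array([-0.0677]), np.float64(29.29277970011534), np.float64(328.0)) 0.08288034727254352
0.084 [-0.7073  1.4046] [0.1097 0.1807] d,pitch: scene (array([-0.0346,  0.0057]), np.float64(25.574871203383314), np.float64(326.0)) fixed d,z (array([-0.0884]), np.float64(33.04662821991542), np.float64(326.0)) 0.08288034727254352
```

The ring barely moved when relaxed: it is flat to within about 0.5° for a face height of 0.082. Opening and retreating.

Call:
apply_moves --steps '[0,0,0,0,0,0,42,0,0,0,0,0,0,42,0,0,0,0,0,0,42,0,0,0,0,0,0,42,0,0,-0.2,0,0,0,42,0,0,-0.4,0,0,0,42,0,0,-0.8,0,0,0,42,0.2,0,-0.9,0,0,0,42,0.5,0,-0.9,0,0,0,42,0.5,0,-0.9,0,0,0,42,0,0,-0.9,0,0,0,42,0,0,0,0,0,0,42]'

```text
t: 27.87
tool_pos: [0.6209, 0.3138, 0.2275]
orientation: [-2.661, -1.608, -0.102]
force: [1.3, 0.4, 0.6]
opening: 0.0391
gripper_force: 0.0
```

Call:
apply_moves --steps '[0,-0.8,-0.5,0,0,0,42,0,-0.9,0,0,0,0,42,0,-0.9,0,0,0,0,42,0,-0.9,0,0,0,0,42,0,-0.9,0,0,0,0,42,0,-0.9,0,0,0,0,42,0,0,0,0,0,0,42,0,0,0,0,0,0,42]'

```text
t: 28.53
tool_pos: [0.4757, 0.386, 0.2338]
orientation: [-2.659, -1.609, -0.086]
force: [0.0, 0.5, -0.2]
opening: 0.0394
gripper_force: 0.0
```

Run:
```python
from obs import *
st()
ims={c:cv2.cvtColor(snap(c,c+"12"),cv2.COLOR_RGB2BGR) for c in("scene","top")}
for c,n in(("scene","s0"),("top","t0")):
    d=np.abs(ims[c].astype(int)-cv2.imread(f"pics/{n}.png")).max(2)
for zc in(.084,):
    m=lambda p:spacer(p)+[(P,0) for P,_ in stub([.5638,.2091,zc-.0015])]
    for cn in ims:
        p0=np.array([.5638,.2091,zc,1.086]); q=np.array([proj(cn,X) for P,v in spacer(p0) for X in P]);x0,y0=(q.min(0)-4).astype(int);x1,y1=(q.max(0)+5).astype(int)
        o=obs(cn,ims[cn],(x0,y0,x1,y1),lambda h:(h[...,1]<80)&(h[...,2]>85))
        print(cn,fit(m,p0,[o],[.003,.003,.0001,.04]))
        for r in o[2]: print("".join(".#"[int(x)] for x in r))
```

```text
28.5333 [0.4757 0.386  0.2338] [[ 0.4629  0.8859  0.0304]
 [ 0.8841 -0.4639  0.0563]
 [ 0.064   0.0008 -0.9979]] 0.03942293407850676 [ 0.0271  0.4952 -0.1718] 0.0
scene (array([0.5641, 0.2071, 0.0841, 1.0741]), np.float64(42.66863514033064), np.float64(534.0))
.....................................................................
.....................................................................
.....................................................................
.....................................................................
.....................................................................
.....................................................................
...............##....................................................
...........######....................................................
........#########............###.....................................
.......#########.............####....................................
......##########.............######..................................
.....###########.............########................................
[... 3632 characters left out ...]
###########.......
...........................###########################.......
............................#########################........
.............................#######################.........
..............................#####################..........
...............................##################............
.................................##############..............
....................................########.................
.............................................................
.............................................................
.............................................................
.............................................................
```

Both views fit a flat ring seated around the stub at (0.564, 0.209). The arm is clear and nothing else was touched, so I'm handing it in.

```bash
python3 -c "
from plant import robot
print(robot.close_job())"
```

```text
the job is handed in; nothing more can be done
None
```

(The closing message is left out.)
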